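# Refit the spray extractor's filter and set its air valve

## Robot

A 7-joint arm with a two-finger parallel gripper is mounted at the origin on the work surface. World frame = base frame: x ahead of the robot, y to its left, z up, the work surface at z = 0. Lengths are in m, angles in rad, forces in N, time in s.
With the tool pointing down it reaches from about 0.4 to 0.875 m from the base axis. Payload 19.3 kg.
Tool frame: the origin (TCP) lies midway between the tips of the shut fingers; the grasp point (between the pads) lies 19 mm behind it; z points along the fingers, y is the line along which they close (so a half turn about z gives the same grasp; the last joint's range is limited). The gripper opens to 85 mm and grips with 20 to 120 N. Pads are 22 mm wide; open, the fingers measure 114 mm over their backs; the gripper's body (76 mm by 85 mm) begins 54 mm behind the grasp point. The pads swing forward as they close: fully open they stand 13 mm farther back than shut.
Start: joints at [-1.186, 0.521, -0.036, 1.599, 0.021, 1.021, -0.113], TCP at [0.275, 0.561, 0.231] pointing down, gripper open.
Joint ranges: [-2.91, 2.91], [-0.3, 2.13], [-1.5, 1.42], [0.17, 2.43], [-1.26, 4.41], [0.16, 1.93], [-2.52, 2.52]. Speed limits (rad/s): [1.89, 1.89, 2.39, 2.39, 3.01, 3.01, 3.01].

## Interface

Orientations are given as [roll, pitch, yaw] about the fixed x, y, z axes, in that order (R = Rz(yaw) Ry(pitch) Rx(roll)).
In Python, from workcell import telemetry, grab_frame, calibration, bot, outline_of, landmark_of gives the robot as it stands. The module is installed in compiled form; this text tells all that it offers.
- The arm moves only by the shell command python3 -m inch 'ROWS' [FORCE]. ROWS is JSON, a list of rows, each a list of 7 numbers: the shift along the tool's x, y, z in m, then the turn, a rotation vector about the tool's x, y, z in rad, then the closure, from 0 (fully open) to 1 (shut). A call has 1 to 5 rows; each row shifts and turns the commanded pose from where the row before left it, along the tool's axes as they then stand; what a row does not reach is not made up. A row lasts 1/10 s, in which the tool goes at most 50 mm and 8.59 degrees, less where a joint would pass 70% of its speed; a pose out of reach is approached as far as the arm can. A call is refused whole if a number of a shift passes 0.05 or a number of a turn 0.15, either way. A call with a gripper value outside its range is refused whole. The fingers move at their own pace and stop on an object; FORCE is the grip in N (left out, the last holds). Time passes only in rows, so rows that do not move let the fingers close. It gives the time, the measured TCP pose, the force, the opening and the grip force at its end, in the units of the state.
- telemetry.observe(): the state, without advancing time (a new reading comes with each control period).
- grab_frame(name): name is "side" or "top" or "wrist"; returns the picture (400x640x3 uint8, red, green, blue); there is no depth.
- calibration(name): a dict with "fovy" (degrees; the focal length in pixels is half the picture's height over the tangent of half this angle, whatever the lens; pixels are square), "cx", "cy" (the principal point, pixels), "pose" (4x4, takes a point from camera to world coordinates). Camera axes: x right, y down, z forward; pixel columns grow to the right and rows downward; lengths in m; the calibration is good to about 2 mm. A picture is of the moment at which its call begins: read the wrist's pose just before it. calibration takes no time and is no camera call; for the wrist camera it gives the pose at the moment of the call.
- bot.job_done(): hands the job in; it is judged then, once.
Trained networks look in the newest picture that a camera, given by its name, has taken for a name from the list of things; names that differ only in an ending like _2 or _b are one class to them, and where a whole thing is asked for, a point or a joint stands for the part that bears it (a point fixed in the world has none). Each returns a list of dicts, best first, with "score" (0 to 1); they miss things now and then, are a little off and sometimes report something else, mostly with a low value. They report only what shows in the picture. A call takes as long as a camera call. They do not tell look-alikes from the thing itself.
- outline_of(label, camera): "region" (400x640 bool, what is visible of it) and "rect" ([left, top, right, bottom] in pixels, round what is visible of it).
- landmark_of(label, camera): "xy" ([column, row] in pixels: a listed point, or the origin of a listed thing).
The state is a dict: "clock": time; "qpos": joint angles; "qd": joint speeds; "joint_efforts": joint torques, N m; "position": TCP position; "tool_rot": TCP orientation; "force": force on the tool from outside, world axes, zero at the start; "moment": the same for the moment, N m; "grip_width": finger opening in m; "finger_force": force on a finger pad.
Only numpy, scipy, OpenCV 4.12 (cv2) and the standard library are available. Lean on these libraries where they do the work, as an engineer would, in place of code of your own. Each camera call takes 0.05 s, during which the arm holds its last target. There are 200 camera calls.

## Task

Get the studio's paint-mist extractor ready: take the blue filter panel out of the wooden rack and slide it fully home, upright, in the slot in the top of the grey extractor box. Then use the black handle on the red wheel valve to close the valve clockwise to its stop, and from the stop back it off exactly two full turns anticlockwise; finish while still gripping the black handle there, without letting go. Leave the painting board in the rack and all the other things on the table where they are.

Things in the scene. Friction and masses are not known exactly. Their poses are not given: they have to be found in the camera images.
- unit: Grey extractor box fixed to the table, 130 (x) x 300 (y) x 90 mm high. Origin: centre of its underside, on the table; x and y along its sides, z up. It carries the filter slot at its own y = -80 mm and the red wheel valve at its own y = +80 mm (both at its own x = 0).
- slot_mouth (a point): Centre of the filter slot's mouth, in the top face of the box, 90 mm above the table; axes as the box. The slot is a blind rectangular hole 103 mm long along the box's y, 15 mm wide along its x and 75 mm deep, chamfered 3 mm at the mouth, between two yellow stripes.
- panel_center (a point): Centre of the loose blue-framed filter panel with white pleats: 12 mm thick along its own x, 100 mm wide along its y, 120 mm tall along its z, 160 g; this point lies half-way up. It starts upright in one of the rack's two slots and fits the extractor slot either way round. Fully home, it rests on the slot's floor with its top 45 mm above the box and this point 15 mm below the slot's mouth.
- panel: The same blue filter panel; origin at the centre of its lower edge, 60 mm below point panel_center.
- rack: Wooden rack fixed to the table, 190 (x) x 130 (y) mm, its walls 45 mm high. Origin: centre of its underside. Two slots, 15 mm wide and 105 mm long along its y, at its own x = -40 and +40 mm, floor 10 mm above the table; the panel stands in one, the painting board in the other.
- board: Painting board standing in the rack's other slot, to be left there: wooden edge, pale faces with a red squiggle, 12 x 100 x 95 mm tall. Origin: centre of its lower edge.
- valve (a joint): Angle of the red wheel valve (rad): 0 = closed, at its solid stop; grows as it opens, anticlockwise seen from above, 6.283 per turn, to 20 at most. It starts partly open. The wheel stays where it is left and turns with a steady friction of about 0.12 N m (about 3 N at the handle). The wheel does not rise as it turns.
- valve_axis (a point): Point on the vertical axis of the wheel, 155 mm above the table, about at the top of the wheel's rim; axes as the box. The wheel is 104 mm across; its hub and rim lie no higher than 156 mm above the table.
- handle_mid (a point): Middle of the black crank handle that stands upright on the wheel's rim, 182 mm above the table, 42 mm from the wheel's axis. At valve = 0 it lies from the axis along the box's own -x; it goes round anticlockwise by the valve angle. The handle is 22 mm in diameter, its top 202 mm and its foot 156 mm above the table, and spins freely about its own upright axis, so that it can be carried round in a circle by a gripper that does not turn.
- handle: The same black handle; origin at its foot, 26 mm below point handle_mid.
- bottle: Clear water bottle, 60 mm in diameter, 140 mm tall, to be left alone. Origin at its underside.
- red_jar: Red paint jar, 56 mm in diameter, 60 mm tall, to be left alone. Origin at its underside.
- green_jar: Green paint jar, 56 mm in diameter, 60 mm tall, to be left alone. Origin at its underside.
- tape: Roll of yellow tape lying flat, 90 mm across, 25 mm high, to be left alone. Origin at its underside.
- mug: Blue mug, 76 mm across, 80 mm tall, to be left alone. Origin at its underside.
- screwdriver: Screwdriver lying on the table, to be left alone. Origin under its middle.
Not all that is in view belongs to the job. There is more than one size of the panel; the job needs the smallest.

How it is judged:
By the outcome, as a careful person would: the job done as asked, in the order asked, and still so for the second after the job is handed in, while the arm keeps its last pose, push and grip.
It also fails if it takes over 72 s, if anything falls off the work surface, if the arm or the gripper's body presses on something with over 40 N, if the wrist force passes 120 N, or if a joint passes its speed limit or range.

## Working session

There is one attempt and no reset: what is moved stays moved. The work goes in short steps, Python scripts to look and compute and a shell command to move; the robot and the scene stay as the last step left them, time stands still between calls to the robot, and variables do not carry over. Pictures are saved under pics/ and viewed, at most 10 in all, crops included, and the job is handed in when it is done.

```bash
mkdir -p pics
cat > h.py <<'E'
import numpy as np, cv2
from workcell import telemetry, grab_frame, calibration, bot, outline_of, landmark_of
def ray(c,uv):
    k=calibration(c) if isinstance(c,str) else c
    f=200/np.tan(np.radians(k["fovy"])/2); P=np.array(k["pose"])
    d=P[:3,:3]@np.array([(uv[0]-k["cx"])/f,(uv[1]-k["cy"])/f,1.]); return P[:3,3],d/np.linalg.norm(d)
def atz(c,uv,z):
    o,d=ray(c,uv); return o+d*(z-o[2])/d[2]
def tri(obs):
    A=np.zeros((3,3));b=np.zeros(3)
    for c,uv in obs:
        o,d=ray(c,uv);M=np.eye(3)-np.outer(d,d);A+=M;b+=M@o
    p=np.linalg.solve(A,b)
    return p,[np.linalg.norm((np.eye(3)-np.outer(d,d))@(p-o)) for o,d in [ray(c,uv) for c,uv in obs]]
def save(c,n):
    im=grab_frame(c);cv2.imwrite('pics/'+n,im[:,:,::-1]);return im
E
python3 - <<'E'
from h import *
np.set_printoptions(precision=4,suppress=True)
s=telemetry.observe();print(s)
for c in("side","top","wrist"):
    save(c,c+"0.png");k=calibration(c);print(c,k)
    for n in("panel_center","panel","slot_mouth","valve_axis","handle_mid","handle","rack","board","unit"):
        print(c,n,[(round(r["score"],2),np.round(r["xy"],1).tolist()) for r in landmark_of(n,c)][:4])
im=np.vstack([cv2.resize(cv2.imread('pics/%s0.png'%c),(480,300)) for c in("side","top")]);cv2.imwrite('pics/both.png',im)
E
```

```text
{'clock': 0.0, 'qpos': array([-1.1862,  0.522 , -0.0363,  1.6   ,  0.0212,  1.0211, -0.1128]), 'qd': array([-0.0016,  0.0014,  0.0005,  0.0017,  0.0006, -0.001 ,  0.0019]), 'joint_efforts': array([  0.0007, -92.7146,   1.98  , -36.9913,   0.0179,   0.0082,
        -0.0001]), 'position': array([0.2745, 0.5612, 0.2307]), 'tool_rot': array([-3.1405,  0.0001,  2.6868]), 'force': array([-0.2131, -0.0813, -0.109 ]), 'moment': array([ 0.002 , -0.0238,  0.0089]), 'finger_force': 0.0, 'grip_width': 0.0853132687813328}
side {'fovy': 49.994129449880695, 'cx': 314.63510661176963, 'cy': 206.05735543516687, 'pose': array([[ 0.7196, -0.4825,  0.4994, -0.1791],
       [-0.6943, -0.5128,  0.505 , -0.7079],
       [ 0.0124, -0.7101, -0.704 ,  1.1217],
       [ 0.    ,  0.    ,  0.    ,  1.    ]])}
side panel_center [(0.93, [369.5, 338.4]), (0.63, [303.2, 290.4]), (0.62, [354.9, 268.5]), (0.51, [254.2, 151.5])]
side panel [(0.91, [364.7, 356.2]), (0.62, [305.8, 305.8]), (0.59, [352.5, 279.4])]
side slot_mouth [(0.89, [293.3, 203.2])]
side valve_axis [(0.58, [270.9, 157.6])]
side handle_mid [(0.62, [292
[... 735 characters left out ...]
, 265.0])]
top slot_mouth [(0.81, [283.3, 201.7])]
top valve_axis [(0.7, [225.7, 192.2])]
top handle_mid [(0.47, [212.6, 199.6])]
top handle [(0.37, [215.5, 199.9])]
top rack [(0.68, [395.2, 209.8])]
top board [(0.74, [397.5, 197.7])]
top unit [(0.83, [261.4, 204.4])]
wrist {'fovy': 64.04569080784655, 'cx': 320.68531097037487, 'cy': 205.53808025754188, 'pose': array([[ 0.4379,  0.8622,  0.2546,  0.2091],
       [ 0.899 , -0.4195, -0.1259,  0.5927],
       [-0.0017,  0.284 , -0.9588,  0.3732],
       [ 0.    ,  0.    ,  0.    ,  1.    ]])}
wrist panel_center []
wrist panel []
wrist slot_mouth []
wrist valve_axis []
wrist handle_mid []
wrist handle []
wrist rack []
wrist board []
wrist unit []
```

View pics/both.png

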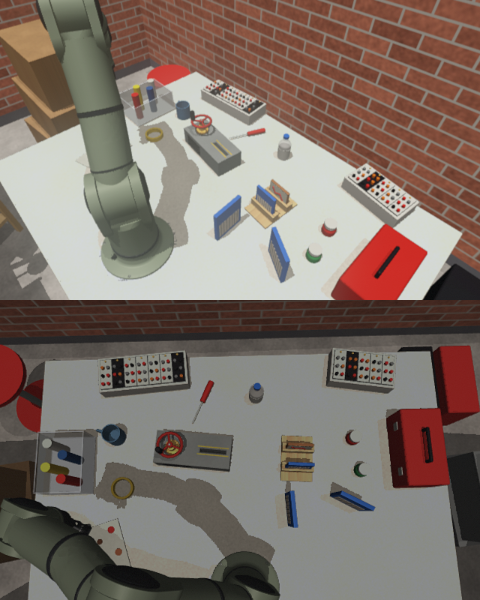

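The picture shows three blue panels. In side pixels they are (303,290) standing free, (370,338) standing free, and (355,268) in the wooden rack. The rack one looks smallest and is the one that starts in the rack. I'll confirm that in a crop and measure.

Run:
```python
from h import *
np.set_printoptions(precision=4,suppress=True)
a=cv2.imread('pics/side0.png')[220:400,270:450];b=cv2.imread('pics/top0.png')[160:310,180:500]
c=cv2.imread('pics/side0.png')[130:240,225:335]
cv2.imwrite('pics/crop.png',np.hstack([cv2.resize(a,(400,400),interpolation=2),cv2.resize(c,(400,400),interpolation=2)]))
cv2.imwrite('pics/crop2.png',cv2.resize(b,(800,375),interpolation=2))
T=lambda n,s,t:print(n,*tri([("side",s),("top",t)]))
T("pc rack",(354.9,268.5),(398.4,220.6))
T("p rack",(352.5,279.4),(394.2,223.0))
T("free1",(303.2,290.4),(386.7,280.1))
T("free2",(369.5,338.4),(468,268.4))
T("slot",(293.3,203.2),(283.3,201.7))
T("axis",(270.9,157.6),(225.7,192.2))
T("handle",(253.8,150.),(212.6,199.6))
T("rack",(362.9,277.2),(395.2,209.8))
T("board",(369.3,267.6),(397.5,197.7))
T("unit",(279.5,201.8),(261.4,204.4))
# yaw of unit from its top-camera outline rect
for n in("unit","rack","panel"):
    for cam in ("top",):
        for r in outline_of(n,cam)[:3]: 
            m=r["region"].astype(np.uint8); print(n,r["score"],r["rect"],cv2.minAreaRect(cv2.findNonZero(m)))
```

```text
pc rack [ 0.4671 -0.2292  0.0683] [np.float64(0.0030908786873403665), np.float64(0.0030908786873405183)]
p rack [ 0.4671 -0.2259  0.0087] [np.float64(0.002730931052042411), np.float64(0.002730931052042351)]
free1 [ 0.294  -0.1841  0.0792] [np.float64(0.003355163255659745), np.float64(0.0033551632556597303)]
free2 [ 0.3187 -0.4176  0.085 ] [np.float64(0.00015399887250503624), np.float64(0.00015399887250503363)]
slot [0.531  0.1158 0.0589] [np.float64(0.001430166337039203), np.float64(0.0014301663370390862)]
axis [0.5502 0.2643 0.1659] [np.float64(0.006343453768705814), np.float64(0.006343453768705838)]
handle [0.516  0.2984 0.2   ] [np.float64(0.0033252404058123327), np.float64(0.0033252404058122516)]
rack [ 0.5109 -0.2343 -0.0126] [np.float64(0.001991200788056974), np.float64(0.0019912007880568397)]
board [ 0.5417 -0.2365  0.0136] [np.float64(0.0020432891334204503), np.float64(0.002043289133420364)]
unit [0.5296 0.1883 0.0158] [np.float64(0.0038342406416539106), np.float64(0.003834240641653818)]
unit 0.6 [472.0, 218.8, 493.4, 235.2] ((482.5, 225.5), (17.0, 21.0), 90.0)
unit 0.56 [383
[... 273 characters left out ...]
 0.48 [206.9, 195.2, 214.5, 204.0] ((211.9000244140625, 199.7000274658203), (9.391485214233398, 6.7082037925720215), 26.56505012512207)
rack 0.22 [381.8, 191.2, 417.4, 200.6] ((399.4386901855469, 194.91038513183594), (35.01040267944336, 8.99150562286377), 2.4895527362823486)
panel 0.82 [378.6, 216.0, 420.7, 227.4] ((399.0245361328125, 220.43585205078125), (37.964134216308594, 8.51369571685791), 2.4895527362823486)
panel 0.62 [382.6, 253.8, 398.9, 302.8] ((388.0509948730469, 279.0273132324219), (49.2537727355957, 13.324847221374512), 84.47245788574219)
panel 0.57 [438.4, 253.7, 498.2, 281.0] ((469.4000244140625, 268.70001220703125), (59.479408264160156, 14.310833930969238), 26.56505012512207)
```

View pics/crop.png

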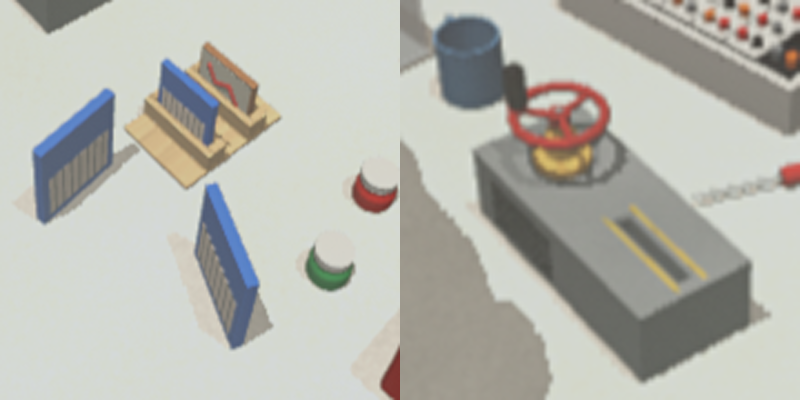

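View pics/crop2.png

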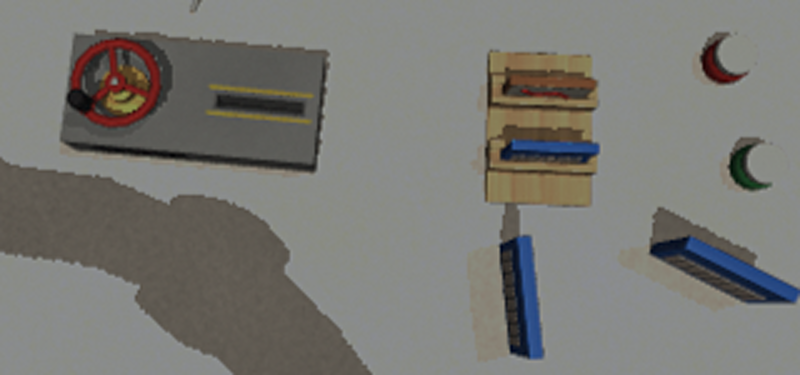

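The crop shows the rack panel at side (355,268) and top (398,220). Its top edge spans about 38 px from above, against 49 and 60 px for the two free-standing ones, so it is the smallest and stands in the rack. This is the one to take. The handle is down-left of the wheel axis in the top view, which puts it roughly 310–330° past a whole number of turns. I'll start moving, towards a viewpoint above the box.

```bash
python3 -m inch '[[-0.0376,-0.0275,-0.0111,0,0,0,0],[-0.0376,-0.0275,-0.0111,0,0,0,0],[-0.0376,-0.0275,-0.0111,0,0,0,0],[-0.0376,-0.0275,-0.0111,0,0,0,0],[-0.0376,-0.0275,-0.0111,0,0,0,0]]'
python3 -m inch '[[-0.0376,-0.0275,-0.0111,0,0,0,0],[-0.0376,-0.0275,-0.0111,0,0,0,0],[-0.0376,-0.0275,-0.0111,0,0,0,0],[-0.0376,-0.0275,-0.0111,0,0,0,0],[0,0,0,0,0,0.14,0]]'
python3 -m inch '[[0,0,0,0,0,0.14,0],[0,0,0,0,0,0.14,0],[0,0,0,0,0,0.14,0],[0,0,0,0,0,0.14,0],[0,0,0,0,0,0.14,0]]'
python3 -m inch '[[0,0,0,0,0,0.14,0],[0,0,0,0,0,0.136,0],[0,0,0,0,0,0,0],[0,0,0,0,0,0,0]]'
cat >> h.py <<'E'
import pickle,os
def look(tag,names):
    k=calibration("wrist"); im=save("wrist",tag+".png")
    o={"cal":k,"lm":{n:[(round(r["score"],2),np.round(r["xy"],1).tolist()) for r in landmark_of(n,"wrist")][:4] for n in names}}
    pickle.dump(o,open(tag+".pkl","wb"))
    for n in names: print(n,[(s,p,np.round(atz(k,p,H.get(n,0)),4).tolist()) for s,p in o["lm"][n]])
    return o
H=dict(panel_center=.07,panel=.01,slot_mouth=.09,valve_axis=.155,handle_mid=.182,handle=.156,board=.01)
def goto(p,yaw):
    from scipy.spatial.transform import Rotation as R
    s=telemetry.observe(); r=R.from_euler('xyz',s["tool_rot"]); t=R.from_euler('xyz',[np.pi,0,yaw])
    print("t",round(s["clock"],2),"pos",s["position"].round(4),"rpy",s["tool_rot"].round(4),"tool shift",r.inv().apply(np.array(p)-s["position"]).round(4),"turn",(r.inv()*t).as_rotvec().round(4))
E
python3 - <<'E'
from h import *
look("w1",["slot_mouth","valve_axis","handle_mid","handle","unit"])
goto([0.47,-0.1,.33],np.pi/2)
E
```

```text
clock: 2.15
position: [0.3837, 0.3536, 0.2874]
tool_rot: [3.141, 0.0, 2.687]
force: [1.5, 1.0, 1.0]
grip_width: 0.0855
finger_force: 0.0
clock: 2.65
position: [0.4727, 0.1847, 0.3329]
tool_rot: [3.14, 0.003, 2.543]
force: [0.1, 1.0, -0.3]
grip_width: 0.0853
finger_force: 0.0
clock: 3.15
position: [0.4698, 0.1904, 0.3313]
tool_rot: [3.141, -0.0, 1.841]
force: [0.2, -0.3, -0.9]
grip_width: 0.0857
finger_force: 0.0
clock: 3.55
position: [0.4698, 0.1906, 0.3313]
tool_rot: [3.142, -0.0, 1.575]
force: [-0.5, 0.0, -0.0]
grip_width: 0.0857
finger_force: 0.0
slot_mouth [(0.75, [369.6, 234.4], [0.5322, 0.1098, 0.09])]
valve_axis [(0.65, [403.9, 105.5], [0.5475, 0.2671, 0.155]), (0.26, [497.8, 312.7], [0.674, 0.0399, 0.155])]
handle_mid [(0.7, [385.7, 63.0], [0.5229, 0.3006, 0.182])]
handle [(0.67, [380.9, 66.4], [0.5235, 0.3011, 0.156])]
unit [(0.87, [366.4, 161.4], [0.5366, 0.19, 0.0])]
t 3.85 pos [0.4698 0.1904 0.3312] rpy [-3.1416 -0.      1.5718] tool shift [-2.904e-01 -1.000e-04  1.200e-03] turn [-0.    -0.     0.001]
```

View pics/w1.png

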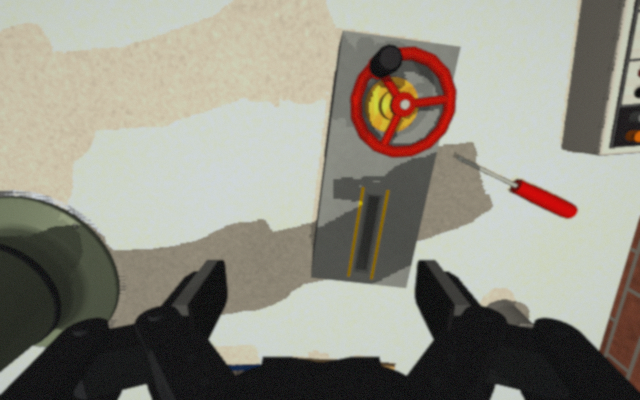

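The wrist view shows the slot between the yellow stripes around (370,234), the wheel hub at (404,105) and the black handle at (386,60). Next I'll fit the stripes and take a second view on the way to the rack.

```bash
python3 -m inch '[[-0.04,0,0,0,0,0,0],[-0.04,0,0,0,0,0,0],[-0.04,0,0,0,0,0,0],[0,0,0,0,0,0,0],[0,0,0,0,0,0,0]]' | head -2
cat >> h.py <<'E'
def stripes(tag):
    k=pickle.load(open(tag+".pkl","rb"))["cal"]; im=cv2.imread("pics/"+tag+".png"); h=cv2.cvtColor(im,cv2.COLOR_BGR2HSV)
    m=cv2.inRange(h,(18,110,60),(35,255,255)); n,l,st,c=cv2.connectedComponentsWithStats(m)
    for i in range(1,n):
        if st[i,4]<60: continue
        ys,xs=np.where(l==i); P=np.array([atz(k,p,.09)[:2] for p in zip(xs,ys)])
        r=cv2.minAreaRect((P*1000).astype(np.float32)); v=cv2.fitLine((P*1000).astype(np.float32),cv2.DIST_L2,0,.01,.01).ravel()
        print(tag,"stripe",st[i].tolist(),"mid(mm)",np.round(r[0],1),"size",np.round(r[1],1),"yaw deg",round(np.degrees(np.arctan2(-v[0]*np.sign(v[1]),abs(v[1]))),2))
E
python3 - <<'E'
from h import *
o=look("w2",["slot_mouth","valve_axis","handle_mid"])
stripes("w1");stripes("w2")
a=pickle.load(open("w1.pkl","rb"))
for n in o["lm"]:
    if o["lm"][n]: print(n,tri([(x["cal"],x["lm"][n][0][1]) for x in (a,o)]))
goto([0.47,-0.1,.33],np.pi/2)
E
python3 -m inch '[[-0.0425,0,0,0,0,0,0],[-0.0425,0,0,0,0,0,0],[-0.0425,0,0,0,0,0,0],[-0.0425,0,0,0,0,0,0],[0,0,0,0,0,0,0]]' | head -2
python3 -m inch '[[0,0,0,0,0,0,0],[0,0,0,0,0,0,0]]' | head -2
python3 - <<'E'
from h import *
o=look("w3",["panel_center","panel","board","rack"])
E
```

```text
clock: 4.35
position: [0.4699, 0.0699, 0.3314]
slot_mouth [(0.7, [374.2, 140.4], [0.5322, 0.1076, 0.09])]
valve_axis []
handle_mid []
w1 stripe [392, 77, 26, 21, 233] mid(mm) [563.1 288.3] size [12.4 36.5] yaw deg 56.8
w1 stripe [365, 81, 28, 51, 1016] mid(mm) [534.2 266.3] size [30.7 55.2] yaw deg 7.88
w1 stripe [397, 109, 22, 23, 176] mid(mm) [569.  251.8] size [32.4 11.4] yaw deg -45.51
w1 stripe [347, 187, 18, 90, 355] mid(mm) [513.6 111.1] size [123.5   5.3] yaw deg -6.77
w1 stripe [370, 190, 20, 90, 360] mid(mm) [544.2 107.2] size [124.    5.2] yaw deg -6.73
w2 stripe [397, 0, 24, 9, 158] mid(mm) [561.3 248.9] size [23.9  7.4] yaw deg -86.18
w2 stripe [350, 81, 19, 108, 448] mid(mm) [513.3 111.5] size [124.1   5.2] yaw deg -6.7
w2 stripe [374, 85, 22, 107, 441] mid(mm) [544.1 107.6] size [123.8   5.1] yaw deg -6.73
w2 stripe [287, 300, 113, 69, 4838] mid(mm) [ 498.2 -164.3] size [105.4 153. ] yaw deg 88.8
slot_mouth (array([0.53333938, 0.10700893, 0.08300848]), [np.float64(3.5255998265560764e-05), np.float64(3.525599826568447e-05)])
t 4.55 pos [0.4698 0.0714 0.3311] rpy [-3.1414  0.      1.5725] tool shift [-1.714e-01 -1.000e-04  1.100e-03] turn [-0.0002  0.      0.0017]
clock: 5.05
position: [0.4694, -0.104, 0.3314]
clock: 5.25
position: [0.4701, -0.0983, 0.3311]
panel_center [(0.82, [317.2, 259.8], [0.4646, -0.2251, 0.07]), (0.68, [190.6, 235.9], [0.2932, -0.1902, 0.07])]
panel [(0.86, [210.7, 218.2], [0.301, -0.1854, 0.01]), (0.78, [318.3, 245.7], [0.4656, -0.2303, 0.01]), (0.67, [237.5, 341.8], [0.3259, -0.4113, 0.01])]
board [(0.73, [366.3, 247.3], [0.5411, -0.2327, 0.01])]
rack [(0.8, [339.6, 243.3], [0.4996, -0.2304, 0.0])]
```

View pics/w3.png

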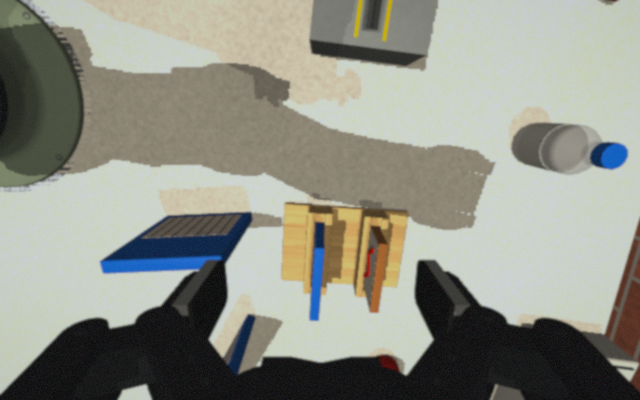

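This view shows the rack panel as the blue strip from (318,225) to (314,320), with the board next to it at (376,270). I'll look once more from straight above the panel to get its yaw and centre.

```bash
python3 -m inch '[[-0.045,0,0,0,0,0,0],[-0.045,0,0,0,0,0,0],[-0.045,0,0,0,0,0,0],[-0.045,0,0,0,0,0,0],[0,0,0,0,0,0,0]]' | head -2
python3 -m inch '[[0,0,0,0,0,0,0],[0,0,0,0,0,0,0]]' | head -2
cat >> h.py <<'E'
def blue(tag,z,near,rng=60):
    k=pickle.load(open(tag+".pkl","rb"))["cal"]; im=cv2.imread("pics/"+tag+".png"); h=cv2.cvtColor(im,cv2.COLOR_BGR2HSV)
    m=cv2.inRange(h,(100,110,40),(125,255,255)); n,l,st,c=cv2.connectedComponentsWithStats(m)
    for i in range(1,n):
        if st[i,4]<60: continue
        ys,xs=np.where(l==i); P=np.array([atz(k,p,z)[:2] for p in zip(xs,ys)])*1000
        if np.hypot(*(P.mean(0)-near))>rng: continue
        r=cv2.minAreaRect(P.astype(np.float32)); v=cv2.fitLine(P.astype(np.float32),cv2.DIST_L2,0,.01,.01).ravel()
        print(tag,"blue",st[i].tolist(),"mid(mm)",np.round(r[0],1),"size",np.round(r[1],1),"yaw",round(np.degrees(np.arctan2(-v[0]*np.sign(v[1]),abs(v[1]))),2),"ext y",P[:,1].min().round(1),P[:,1].max().round(1))
E
python3 - <<'E'
from h import *
o=look("w4",["panel_center","panel","board"])
print(o["cal"]["pose"][:3,3])
blue("w4",.13,[466,-229]); blue("w3",.13,[466,-229])
a=pickle.load(open("w3.pkl","rb"))
print(tri([(a["cal"],a["lm"]["panel_center"][0][1]),(o["cal"],o["lm"]["panel_center"][0][1])]))
E
```

```text
clock: 6.0
position: [0.4684, -0.2848, 0.3311]
clock: 6.2
position: [0.4701, -0.2784, 0.3311]
panel_center [(0.97, [173.7, 93.4], [0.2938, -0.1879, 0.07])]
panel [(0.77, [227.4, 247.2], [0.3228, -0.4134, 0.01]), (0.74, [199.7, 95.8], [0.3029, -0.1881, 0.01]), (0.73, [315.3, 130.4], [0.4614, -0.2339, 0.01])]
board [(0.76, [373.6, 132.2], [0.5438, -0.2361, 0.01])]
[ 0.46965993 -0.20666529  0.47306587]
w4 blue [309, 84, 16, 96, 935] mid(mm) [ 464.1 -229.9] size [97.8 10.8] yaw -3.83 ext y -278.6 -181.3
w3 blue [310, 224, 14, 96, 835] mid(mm) [ 465.  -213.9] size [127.   11.6] yaw -3.45 ext y -277.0 -150.7
(array([ 0.42704961, -0.16653741,  0.26825006]), [np.float64(0.05309830091973049), np.float64(0.053098300919730494)])
```

View pics/w4.png

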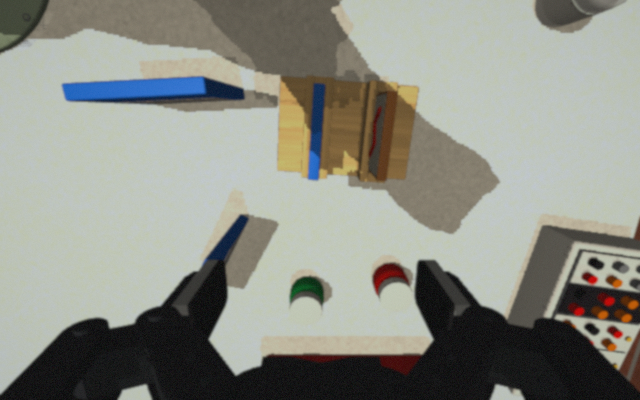

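The panel is clear at (316,130). From two views its centre is at (464,-230) mm with yaw -3.8°, and its top at 130 mm is consistent. Now I'll align over it.

```bash
python3 -m inch '[[0.025,-0.003,0.03,0,0,0.033,0],[0.024,-0.003,0.04,0,0,0.033,0],[0,0,0.04,0,0,0,0],[0,0,0,0,0,0,0],[0,0,0,0,0,0,0]]' | head -3
python3 - <<'E'
from h import *
goto([.4643,-.2297,.094],1.5045)
E
```

```text
clock: 6.9
position: [0.4649, -0.2308, 0.2222]
tool_rot: [-3.141, 0.0, 1.505]
t 6.9 pos [ 0.4649 -0.2308  0.2222] rpy [-3.1414e+00  4.0000e-04  1.5048e+00] tool shift [ 0.0011 -0.0006  0.1282] turn [-0.0002  0.0004  0.0003]
```

```bash
python3 -m inch '[[0.001,-0.0006,0.03,0,0,0,0],[0,0,0.035,0,0,0,0],[0,0,0.035,0,0,0,0],[0,0,0.028,0,0,0,0],[0,0,0,0,0,0,0]]'
python3 -m inch '[[0,0,0,0,0,0,1],[0,0,0,0,0,0,1],[0,0,0,0,0,0,1],[0,0,0,0,0,0,1],[0,0,0,0,0,0,1]]' 60
python3 -m inch '[[0,0,0,0,0,0,1],[0,0,0,0,0,0,1],[0,0,0,0,0,0,1],[0,0,0,0,0,0,1],[0,0,0,0,0,0,1]]'
```

```text
clock: 7.4
position: [0.464, -0.2297, 0.0926]
tool_rot: [-3.14, -0.001, 1.505]
force: [-0.4, -0.3, 1.0]
grip_width: 0.0854
finger_force: 0.0
clock: 7.9
position: [0.4644, -0.2294, 0.0938]
tool_rot: [3.141, 0.0, 1.505]
force: [2.3, 0.0, 1.3]
grip_width: 0.0122
finger_force: 0.9
clock: 8.4
position: [0.4646, -0.2294, 0.0938]
tool_rot: [3.14, -0.0, 1.505]
force: [-0.1, 1.8, 10.2]
grip_width: 0.0116
finger_force: 59.2
```

```bash
python3 -m inch '[[0,0,-0.02,0,0,0,1],[0,0,-0.03,0,0,0,1],[0,0,-0.045,0,0,0,1],[0,0,-0.05,0,0,0,1],[0,0,-0.05,0,0,0,1]]'
python3 -m inch '[[0,0,-0.01,0,0,0,1],[0,0,0,0,0,0,1],[0,0,0,0,0,0,1]]'
python3 - <<'E'
from h import *
o=look("w5",["panel_center"])
s=telemetry.observe();print(s["force"],s["moment"])
blue("w5",s["position"][2]+.036,s["position"][:2]*1000)
goto([.5289,.1093,.30],1.4535)
E
```

```text
clock: 8.9
position: [0.4634, -0.2294, 0.2902]
tool_rot: [-3.141, 0.0, 1.504]
force: [2.0, 1.2, -1.5]
grip_width: 0.0111
finger_force: 59.0
clock: 9.2
position: [0.4637, -0.229, 0.297]
tool_rot: [-3.14, -0.0, 1.505]
force: [0.2, 0.4, -2.2]
grip_width: 0.0111
finger_force: 59.1
panel_center [(0.68, [170.5, 150.1], [0.2925, -0.1899, 0.07])]
[ 0.01014297 -0.59780804 -1.04022461] [-0.01937221  0.01549931  0.02642626]
w5 blue [304, 145, 34, 218, 6360] mid(mm) [ 464.3 -211.7] size [87.1 12.3] yaw -3.75 ext y -255.3 -168.1
w5 blue [232, 259, 24, 36, 327] mid(mm) [ 435.9 -214.9] size [16.   3.5] yaw -29.62 ext y -221.9 -207.7
w5 blue [201, 339, 13, 20, 147] mid(mm) [ 416.9 -246. ] size [10.3  3.8] yaw -29.52 ext y -250.3 -241.3
t 9.3 pos [ 0.4634 -0.2291  0.2966] rpy [-3.1390e+00 -4.0000e-04  1.5047e+00] tool shift [ 0.342   0.043  -0.0033] turn [-0.0026 -0.0003  0.0512]
```

View pics/w5.png

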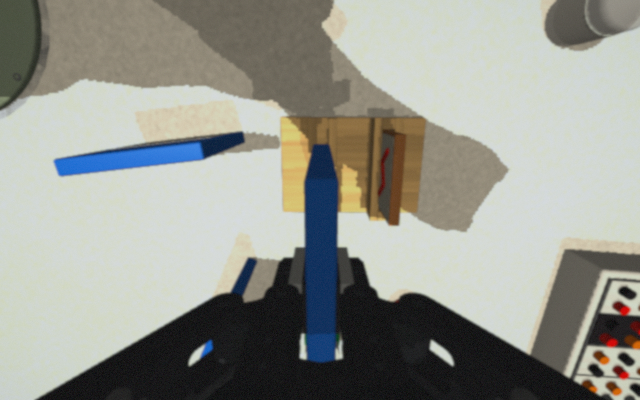

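The panel is held upright between the pads, with its near top edge at row ~181 and its lower edge at row ~145. I'll work out its offset and tilt in the hand from those edges.

Run:
```python
from h import *
k=pickle.load(open("w5.pkl","rb"))["cal"]; im=cv2.imread("pics/w5.png")
col=im[135:200,316:326].mean(1).astype(int)
print([(135+i,*c) for i,c in enumerate(col) if i%1==0][5:60])
m=cv2.inRange(cv2.cvtColor(im,cv2.COLOR_BGR2HSV),(100,110,30),(125,255,255))
for r in(147,150,160,170,178,182,186,195,220,300):
    xs=np.where(m[r,295:345])[0]+295; print(r,xs.min(),xs.max())
for z,r in((.333,180),(.333,182),(.213,144),(.213,146)): print(z,r,atz(k,(321,r),z))
```

```text
[(140, np.int64(61), np.int64(100), np.int64(127)), (141, np.int64(59), np.int64(98), np.int64(124)), (142, np.int64(59), np.int64(94), np.int64(120)), (143, np.int64(61), np.int64(83), np.int64(103)), (144, np.int64(67), np.int64(61), np.int64(71)), (145, np.int64(71), np.int64(44), np.int64(35)), (146, np.int64(72), np.int64(38), np.int64(17)), (147, np.int64(71), np.int64(38), np.int64(16)), (148, np.int64(71), np.int64(38), np.int64(16)), (149, np.int64(72), np.int64(39), np.int64(17)), (150, np.int64(72), np.int64(38), np.int64(16)), (151, np.int64(71), np.int64(38), np.int64(15)), (152, np.int64(71), np.int64(39), np.int64(16)), (153, np.int64(71), np.int64(38), np.int64(13)), (154, np.int64(71), np.int64(39), np.int64(15)), (155, np.int64(71), np.int64(38), np.int64(16)), (156, np.int64(71), np.int64(39), np.int64(16)), (157, np.int64(71), np.int64(39), np.int64(16)), (158, np.int64(71), np.int64(37), np.int64(15)), (159, np.int64(70), np.int64(37), np.int64(13)), (160, np.int64(71), np.int64(37), np.int64(14)), (161, np.int64(71), np.int64(38), np.int64(16)), (162, np.int64(7
[... 1212 characters left out ...]
7, np.int64(93), np.int64(50), np.int64(16)), (188, np.int64(94), np.int64(50), np.int64(18)), (189, np.int64(93), np.int64(49), np.int64(15)), (190, np.int64(94), np.int64(50), np.int64(19)), (191, np.int64(93), np.int64(49), np.int64(16)), (192, np.int64(94), np.int64(51), np.int64(17)), (193, np.int64(94), np.int64(51), np.int64(18)), (194, np.int64(93), np.int64(50), np.int64(16))]
147 314 328
150 313 328
160 311 331
170 309 333
178 307 335
182 306 336
186 306 336
195 306 336
220 306 335
300 306 336
0.333 180 [ 0.46654978 -0.17988915  0.333     ]
0.333 182 [ 0.46650572 -0.18057771  0.333     ]
0.213 144 [ 0.46632242 -0.17984578  0.213     ]
0.213 146 [ 0.46623437 -0.18122201  0.213     ]
```

```bash
python3 -m inch '[[0.025,0.003,0,0,0,0,1],[0.045,0.0055,0,0,0,0,1],[0.045,0.0055,0,0,0,0,1],[0.045,0.0055,0,0,0,0,1],[0.045,0.0055,0,0,0,0,1]]' | head -3
python3 -m inch '[[0.045,0.0055,0,0,0,0,1],[0.045,0.0065,0,0,0,0,1],[0.03,0.004,0,0,0,0,1],[0.017,0.002,0,0,0,0,1],[0,0,0,0,0,0.0512,1]]' | head -3
python3 -m inch '[[0,0,0.03,0,0,0,1],[0,0,0.03,0,0,0,1],[0,0,0,0,0,0,1],[0,0,0,0,0,0,1],[0,0,0,0,0,0,1]]'
python3 - <<'E'
from h import *
o=look("w6",["slot_mouth"]); stripes("w6")
goto([.5289,.1093,.19],1.4535)
E
```

```text
clock: 9.8
position: [0.5021, -0.0248, 0.297]
tool_rot: [-3.14, 0.001, 1.505]
clock: 10.3
position: [0.5293, 0.111, 0.2967]
tool_rot: [-3.14, 0.001, 1.456]
clock: 10.8
position: [0.5302, 0.1086, 0.2394]
tool_rot: [3.14, -0.0, 1.453]
force: [0.2, 0.4, -1.3]
grip_width: 0.0112
finger_force: 58.9
slot_mouth []
w6 stripe [283, 0, 21, 25, 330] mid(mm) [524.9 257.7] size [17.1 16. ] yaw deg 11.18
w6 stripe [310, 0, 48, 33, 1137] mid(mm) [556.6 251.1] size [22.9 37.8] yaw deg -75.32
w6 stripe [300, 121, 6, 126, 473] mid(mm) [513.2 113.5] size [119.5   4.5] yaw deg -7.67
w6 stripe [334, 121, 7, 59, 282] mid(mm) [548.7 143.4] size [52.   4.8] yaw deg -5.84
t 10.9 pos [0.5301 0.1089 0.2394] rpy [ 3.1401e+00 -8.0000e-04  1.4533e+00] tool shift [ 0.0002 -0.0013  0.0494] turn [ 0.0014 -0.0008 -0.0002]
```

```bash
python3 -m inch '[[0.0002,-0.0013,0.02,0,0,0,1],[0,0,0.02,0,0,0,1],[0,0,0.02,0,0,0,1],[0,0,0,0,0,0,1],[0,0,0,0,0,0,1]]'
python3 -m inch '[[0,0,0.004,0,0,0,1],[0,0,0.004,0,0,0,1],[0,0,0.004,0,0,0,1],[0,0,0.002,0,0,0,1],[0,0,0,0,0,0,1]]'
python3 - <<'E'
from h import *
goto([.5289,.1093,.0988],1.4535)
E
```

```text
clock: 11.4
position: [0.5287, 0.1093, 0.1791]
tool_rot: [3.141, -0.0, 1.453]
force: [0.1, 0.3, -1.4]
grip_width: 0.0115
finger_force: 58.9
clock: 11.9
position: [0.5281, 0.1093, 0.164]
tool_rot: [-3.141, 0.0, 1.454]
force: [0.3, 0.3, -1.5]
grip_width: 0.0112
finger_force: 59.0
t 11.9 pos [0.5281 0.1093 0.164 ] rpy [-3.1412e+00  2.0000e-04  1.4536e+00] tool shift [0.0001 0.0008 0.0652] turn [-0.0004  0.0002  0.0001]
```

The panel's lower edge is 10 mm inside the mouth with no contact force, so I'll push on.

```bash
python3 -m inch '[[0,0.0005,0.012,0,0,0,1],[0,0,0.012,0,0,0,1],[0,0,0.012,0,0,0,1],[0,0,0,0,0,0,1],[0,0,0,0,0,0,1]]'
python3 -m inch '[[0,0,0.01,0,0,0,1],[0,0,0.008,0,0,0,1],[0,0,0.006,0,0,0,1],[0,0,0.003,0,0,0,1],[0,0,0,0,0,0,1]]'
python3 -m inch '[[0,0,0.002,0,0,0,1],[0,0,0.0015,0,0,0,1],[0,0,0,0,0,0,1]]'
```

```text
clock: 12.4
position: [0.5286, 0.1091, 0.1278]
tool_rot: [-3.141, 0.001, 1.453]
force: [-0.3, -1.0, -1.3]
grip_width: 0.0112
finger_force: 59.2
clock: 12.9
position: [0.5285, 0.1092, 0.1007]
tool_rot: [-3.141, 0.0, 1.454]
force: [-0.3, 0.5, -1.8]
grip_width: 0.0111
finger_force: 59.3
clock: 13.2
position: [0.5293, 0.1093, 0.0988]
tool_rot: [3.141, -0.001, 1.453]
force: [-4.6, -0.5, 19.3]
grip_width: 0.0117
finger_force: 62.5
```

```bash
python3 -m inch '[[0,0,0,0,0,0,0],[0,0,0,0,0,0,0],[0,0,0,0,0,0,0],[0,0,0,0,0,0,0],[0,0,-0.01,0,0,0,0]]'
python3 -m inch '[[0,0,-0.03,0,0,0,0],[0,0,-0.045,0,0,0,0],[0,0,-0.05,0,0,0,0],[0,0,-0.04,0,0,0,0],[-0.03,0,-0.03,0,0,0,0]]'
python3 -m inch '[[-0.03,0,0,0,0,0,0],[-0.03,0,0,0,0,0,0],[0,0,0,0,0,0,0],[0,0,0,0,0,0,0]]'
python3 - <<'E'
from h import *
o=look("w7",["panel_center","slot_mouth","handle_mid","valve_axis","handle"]); stripes("w7"); blue("w7",.135,[529,109])
goto([.5229,.3006,.25],1.4535)
E
```

```text
clock: 13.7
position: [0.5282, 0.1091, 0.1071]
tool_rot: [-3.14, 0.001, 1.454]
force: [0.3, 0.1, 0.1]
grip_width: 0.0823
finger_force: 0.0
clock: 14.2
position: [0.5256, 0.0821, 0.3058]
tool_rot: [3.139, -0.002, 1.458]
force: [0.4, -0.2, 0.3]
grip_width: 0.0852
finger_force: 0.0
clock: 14.6
position: [0.5182, 0.0195, 0.3033]
tool_rot: [3.141, -0.0, 1.452]
force: [0.3, 1.4, 0.7]
grip_width: 0.0853
finger_force: 0.0
panel_center [(0.62, [323.7, 26.0], [0.5389, 0.1746, 0.07])]
slot_mouth [(0.81, [322.6, 92.8], [0.53, 0.108, 0.09])]
handle_mid [(0.27, [498.8, 32.3], [0.6632, 0.1303, 0.182])]
valve_axis []
handle []
w7 stripe [304, 25, 6, 127, 589] mid(mm) [513.2 111.4] size [124.2   4.9] yaw deg -6.83
w7 stripe [334, 26, 6, 126, 540] mid(mm) [543.8 107.4] size [123.3   4.9] yaw deg -6.63
w7 stripe [270, 283, 120, 80, 7084] mid(mm) [ 508.1 -176.5] size [117.6 151.4] yaw deg -88.11
w7 blue [315, 29, 14, 116, 1602] mid(mm) [529.1 108.9] size [98.7 12.4] yaw -6.66 ext y 59.5 158.3
t 14.9 pos [0.5183 0.0205 0.3026] rpy [-3.1414e+00  1.0000e-04  1.4545e+00] tool shift [ 0.2787 -0.0279  0.0526] turn [-0.0002  0.0001  0.001 ]
```

View pics/w7.png

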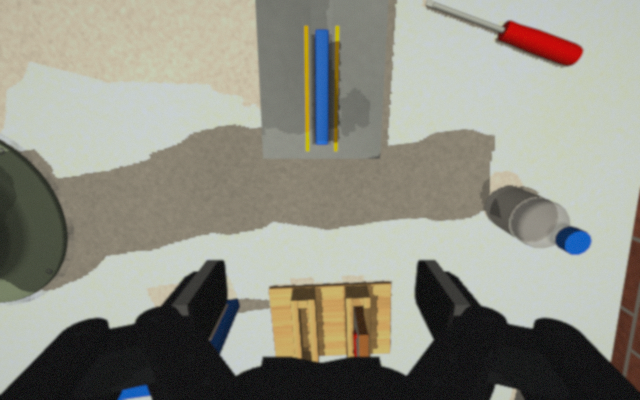

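The panel is fully home: the blue top strip (322,30–145) lies between the stripes and its size matches a top height of 135 mm. On to the wheel.

```bash
python3 -m inch '[[0.04,0,0,0,0,0,0],[0.045,0,0,0,0,0,0],[0.045,0,0,0,0,0,0],[0.045,0,0,0,0,0,0],[0.025,0,0,0,0,0,0]]' | head -3
python3 -m inch '[[0,0,0,0,0,0,0],[0,0,0,0,0,0,0],[0,0,0,0,0,0,0]]' | head -3
cat > wh.py <<'E'
from h import *
def wheel(tag):
    k=pickle.load(open(tag+".pkl","rb"))["cal"]; im=cv2.imread("pics/"+tag+".png"); h=cv2.cvtColor(im,cv2.COLOR_BGR2HSV)
    m=cv2.inRange(h,(0,130,60),(8,255,255))|cv2.inRange(h,(172,130,60),(180,255,255))
    n,l,st,c=cv2.connectedComponentsWithStats(m); 
    for i in range(1,n):
        if st[i,4]<300: continue
        ys,xs=np.where(l==i);P=np.array([atz(k,p,.152)[:2] for p in zip(xs,ys)],np.float32)*1000
        print("red",st[i].tolist(),cv2.minEnclosingCircle(P))
    m=(im.max(2)<60).astype(np.uint8); n,l,st,c=cv2.connectedComponentsWithStats(m)
    for i in range(1,n):
        if st[i,4]<150 or st[i,4]>20000: continue
        ys,xs=np.where(l==i)
        for z in(.202,.182):
            P=np.array([atz(k,p,z)[:2] for p in zip(xs,ys)],np.float32)*1000; print("dark",st[i].tolist(),z,P.mean(0),cv2.minEnclosingCircle(P))
E
python3 - <<'E'
from wh import *
o=look("w8",["handle_mid","valve_axis","handle","slot_mouth"]); wheel("w8")
goto([.5229,.3006,.25],1.4535); print(o["cal"]["pose"][:3,3])
E
```

```text
clock: 15.4
position: [0.5411, 0.2229, 0.3022]
tool_rot: [-3.141, -0.0, 1.457]
clock: 15.7
position: [0.5417, 0.2175, 0.3027]
tool_rot: [3.142, 0.0, 1.453]
handle_mid [(0.56, [284.9, 97.4], [0.5229, 0.3015, 0.182])]
valve_axis [(0.94, [320.8, 131.9], [0.5474, 0.2705, 0.155])]
handle [(0.6, [289.4, 98.1], [0.524, 0.3017, 0.156])]
slot_mouth [(0.74, [321.9, 263.4], [0.5299, 0.1101, 0.09])]
red [266, 73, 113, 116, 4684] ((548.12646484375, 268.3737487792969), 50.77552795410156)
red [623, 144, 17, 80, 708] ((835.2344970703125, 187.74551391601562), 39.979698181152344)
red [477, 184, 72, 33, 1146] ((722.5157470703125, 187.4982147216797), 36.972312927246094)
red [611, 224, 29, 74, 1005] ((836.3030395507812, 107.81199645996094), 42.95057678222656)
red [628, 279, 12, 65, 344] ((859.9024658203125, 46.02265167236328), 40.94113540649414)
red [602, 295, 25, 67, 717] ((837.2990112304688, 27.145681381225586), 43.953330993652344)
red [621, 343, 19, 48, 484] ((865.8204345703125, -26.831722259521484), 36.057498931884766)
dark [587, 75, 18, 11, 160] 0.202 [745.02295 286.37958] ((745.086669921875, 286.8048095703125), 6.099554061889648)
dark [587, 75, 18, 11, 160] 0.182 [761.11    286.16803] ((761.178955078125, 286.6283874511719), 6.602254390716553)
dark [269, 82, 32, 30, 558] 0.202 [525.2655  300.67685] ((524.7098388671875, 300.3074035644531), 11.563875198364258)
dark [269, 82, 32, 30, 558] 0.182 [523.24036 301.64377] ((522.6380615234375, 301.24322509765625), 12.517207145690918)
dark [571, 86, 69, 55, 2253] 0.202 [755.01917 263.7557 ] ((755.5574951171875, 262.1834716796875), 28.403711318969727)
dark [571, 86, 69, 55, 2253] 0.182 [771.93005 261.67932] ((772.5128173828125, 259.977783203125), 30.74471092224121)
t 15.95 pos [0.5418 0.2179 0.3029] rpy [ 3.1414e+00 -2.0000e-04  1.4526e+00] tool shift [ 0.0798 -0.0285  0.0529] turn [ 0.0002 -0.0002 -0.0009]
[0.54983981 0.28894504 0.44465816]
```

View pics/w8.png

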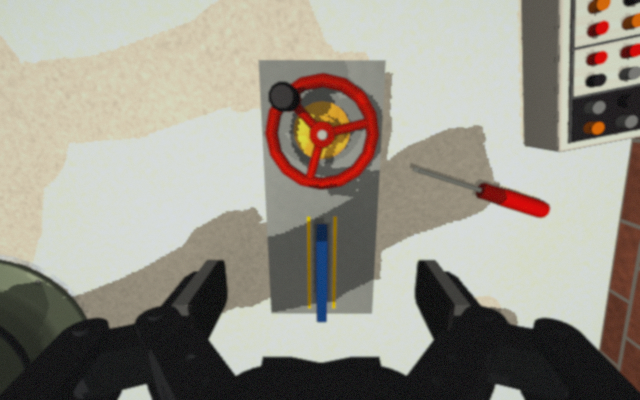

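The view shows the hub at (321,132) and the black handle at (285,97), giving an axis of (547.6, 268.5) mm. Handle bearing is ~127° against ~173° at closed, so the valve is at 313° plus 0, 1 or 2 whole turns. I'll grip the handle.

```bash
python3 -m inch '[[0.04,-0.0142,0.02,0,0,0,0],[0.0407,-0.0143,0.02,0,0,0,0],[0,0,0.02,0,0,0,0],[0,0,0.03,0,0,0,0],[0,0,0.03,0,0,0,0]]'
python3 -m inch '[[0,0,0.0175,0,0,0,0],[0,0,0,0,0,0,0],[0,0,0,0,0,0,0.6],[0,0,0,0,0,0,1],[0,0,0,0,0,0,1]]' 60
python3 -m inch '[[0,0,0,0,0,0,1],[0,0,0,0,0,0,1],[0,0,0,0,0,0,1],[0,0,0,0,0,0,1],[0,0,0,0,0,0,1]]'
python3 - <<'E'
from h import *
A=np.array([.5476,.2685]); s=telemetry.observe(); d=s["position"][:2]-A; print(s["clock"],d,np.hypot(*d),np.degrees(np.arctan2(d[1],d[0])),s["force"],s["moment"],s["tool_rot"])
E
```

```text
clock: 16.45
position: [0.5228, 0.3021, 0.1819]
tool_rot: [3.141, -0.0, 1.454]
force: [0.6, 0.7, 0.5]
grip_width: 0.0853
finger_force: 0.0
clock: 16.95
position: [0.5233, 0.3023, 0.1664]
tool_rot: [3.14, -0.001, 1.454]
force: [0.3, -0.9, -0.3]
grip_width: 0.0442
finger_force: 0.0
clock: 17.45
position: [0.5232, 0.302, 0.166]
tool_rot: [3.141, -0.001, 1.453]
force: [-1.0, -1.6, 7.9]
grip_width: 0.0207
finger_force: 58.3
17.45 [-0.02442945  0.03354595] 0.0414985376446831 126.06355152633938 [-1.02916895 -1.58873284  7.94888707] [-0.29193261  0.24203946 -0.00593086] [ 3.14075502e+00 -7.15915685e-04  1.45342488e+00]
```

The handle is gripped (opening 20.7 mm, 58 N). In the tool frame the handle sits at bearing β = 43° and the stop is at β = 90°. I'll carry it round clockwise, checking for the stop at each pass of 90°.

```bash
cat > st.py <<'E'
from h import *
A=np.array([.5476,.2685]); s=telemetry.observe(); d=s["position"][:2]-A; R=np.degrees(np.arctan2(d[1],d[0]))-83.28
f=s["force"]; psi=np.radians(83.28); ft=np.array([f[0]*np.cos(psi)+f[1]*np.sin(psi),f[0]*np.sin(psi)-f[1]*np.cos(psi)])
print("t",round(s["clock"],2),"r",np.hypot(*d).round(4),"beta",round((R+180)%360-180,2),"tool xy mm",(1000*np.hypot(*d)*np.array([np.cos(np.radians(R)),-np.sin(np.radians(R))])).round(1),"z",s["position"][2].round(4),"Ftool",ft.round(1),"Fz",f[2].round(1),"grip",s["grip_width"].round(4),round(s["finger_force"],1),"rpy",s["tool_rot"].round(3))
E
python3 -m inch '[[0.006,0.0075,0,0,0,0,1],[0.0056,0.021,0,0,0,0,1],[-0.0056,0.021,0,0,0,0,1],[0,0,0,0,0,0,1],[0,0,0,0,0,0,1]]' | head -1; python3 st.py
python3 -m inch '[[-0.0154,0.0154,0,0,0,0,1],[-0.021,0.0056,0,0,0,0,1],[-0.021,-0.0056,0,0,0,0,1],[-0.0154,-0.0154,0,0,0,0,1],[0,0,0,0,0,0,1]]'| head -1; python3 st.py
```

```text
clock: 17.95
clock: 18.45Traceback (most recent call last):
  File "st.py", line 4, in <module>
    print("t",round(s["clock"],2),"r",np.hypot(*d).round(4),"beta",round((R+180)%360-180,2),"tool xy mm",(1000*np.hypot(*d)*np.array([np.cos(np.radians(R)),-np.sin(np.radians(R))])).round(1),"z",s["position"][2].round(4),"Ftool",ft.round(1),"Fz",f[2].round(1),"grip",s["grip_width"].round(4),round(s["finger_force"],1),"rpy",s["tool_rot"].round(3))
                                                                                                                                                                                                                                                                           ^^^^^^^^^^^^^^^^^^^^^
AttributeError: 'float' object has no attribute 'round'
Traceback (most recent call last):
  File "st.py", line 4, in <module>
    print("t",round(s["clock"],2),"r",np.hypot(*d).round(4),"beta",round((R+180)%360-180,2),"tool xy mm",(1000*np.hypot(*d)*np.array([np.cos(np.radians(R)),-np.sin(np.radians(R))])).round(1),"z",s["position"][2].round(4),"Ftool",ft.round(1),"Fz",f[2].round(1),"grip",s["grip_width"].round(4),round(s["finger_force"],1),"rpy",s["tool_rot"].round(3))
                                                                                                                                                                                                                                                                           ^^^^^^^^^^^^^^^^^^^^^
AttributeError: 'float' object has no attribute 'round'
```

```bash
sed -i 's/s\["grip_width"\].round(4)/round(s["grip_width"],4)/' st.py; python3 st.py
```

```text
t 18.45 r 0.0422 beta -152.0 tool xy mm [-37.3  19.8] z 0.1661 Ftool [-2.8 -2.5] Fz 3.4 grip 0.0201 60.5 rpy [-3.141e+00 -1.000e-03  1.453e+00]
```

```bash
python3 -m inch '[[-0.0056,-0.021,0,0,0,0,1],[0.0056,-0.021,0,0,0,0,1],[0.0154,-0.0154,0,0,0,0,1],[0.0066,-0.0031,0,0,0,0,1],[0.007,-0.0019,0,0,0,0,1]]' | head -1; python3 st.py
python3 -m inch '[[0.0036,-0.0004,0,0,0,0,1],[0.0037,-0.0002,0,0,0,0,1],[0.0037,0.0002,0,0,0,0,1],[0,0,0,0,0,0,1]]'| head -1; python3 st.py
```

```text
clock: 18.95
t 18.95 r 0.041 beta 99.68 tool xy mm [ -6.9 -40.4] z 0.1661 Ftool [-2.3  8.3] Fz 2.2 grip 0.0199 61.7 rpy [ 3.139e+00 -1.000e-03  1.454e+00]
clock: 19.35
t 19.35 r 0.041 beta 88.85 tool xy mm [  0.8 -40.9] z 0.1659 Ftool [-16.4  -1. ] Fz 14.0 grip 0.0207 63.2 rpy [3.141e+00 3.000e-03 1.451e+00]
```

The force is opposing at -16 N and the handle lags near 90°, which looks like the stop. I'll confirm with a small further push.

```bash
python3 -m inch '[[0.002,0.0002,0,0,0,0,1],[0,0,0,0,0,0,1],[0,0,0,0,0,0,1]]'| head -1; python3 st.py
python3 -m inch '[[0.002,0.0003,0,0,0,0,1],[0,0,0,0,0,0,1],[0,0,0,0,0,0,1]]'| head -1; python3 st.py
```

```text
clock: 19.65
t 19.65 r 0.0409 beta 88.54 tool xy mm [  1.  -40.9] z 0.1658 Ftool [-26.6  -2.9] Fz 20.5 grip 0.0196 63.8 rpy [-3.141  0.005  1.45 ]
clock: 19.95
t 19.95 r 0.0409 beta 88.16 tool xy mm [  1.3 -40.8] z 0.1658 Ftool [-37.1  -7.3] Fz 27.0 grip 0.0204 64.5 rpy [-3.14   0.007  1.449]
```

Stop confirmed: the force rose to 37 N with almost no movement, so the valve is at 0. I'll unload it, read the stop position, then go two turns anticlockwise.

```bash
python3 -m inch '[[-0.007,0,0,0,0,0,1],[0,0,0,0,0,0,1],[0,0,0,0,0,0,1]]'| head -1; python3 st.py
python3 -m inch '[[-0.022,0.0056,0,0,0,0,1],[-0.0154,0.0154,0,0,0,0,1],[-0.0056,0.021,0,0,0,0,1],[0.0056,0.021,0,0,0,0,1],[0.0154,0.0154,0,0,0,0,1]]'| head -1
python3 -m inch '[[0.021,0.0056,0,0,0,0,1],[0.021,-0.0056,0,0,0,0,1],[0.0154,-0.0154,0,0,0,0,1],[0.0056,-0.021,0,0,0,0,1],[0,0,0,0,0,0,1]]'| head -1; python3 st.py
```

```text
clock: 20.25
t 20.25 r 0.0409 beta 89.7 tool xy mm [  0.2 -40.9] z 0.166 Ftool [-3.2 -0.4] Fz 8.4 grip 0.0204 62.3 rpy [ 3.141 -0.     1.453]
clock: 20.75
clock: 21.25
t 21.25 r 0.0422 beta 1.22 tool xy mm [42.2 -0.9] z 0.1661 Ftool [-0.6 -3.1] Fz 3.4 grip 0.02 62.2 rpy [-3.141 -0.     1.455]
```

```bash
python3 -m inch '[[-0.0056,-0.021,0,0,0,0,1],[-0.0154,-0.0154,0,0,0,0,1],[-0.021,-0.0056,0,0,0,0,1],[0,0,0,0,0,0,1],[0,0,0,0,0,0,1]]'| head -1; python3 st.py
python3 -m inch '[[-0.021,0.0056,0,0,0,0,1],[-0.0154,0.0154,0,0,0,0,1],[-0.0056,0.021,0,0,0,0,1],[0.0056,0.021,0,0,0,0,1],[0.0154,0.0154,0,0,0,0,1]]'| head -1
python3 -m inch '[[0.021,0.0056,0,0,0,0,1],[0.021,-0.0056,0,0,0,0,1],[0.0154,-0.0154,0,0,0,0,1],[0.0056,-0.021,0,0,0,0,1],[0,0,0,0,0,0,1]]'| head -1; python3 st.py
python3 -m inch '[[-0.0056,-0.021,0,0,0,0,1],[-0.0154,-0.0154,0,0,0,0,1],[-0.018,-0.0055,0,0,0,0,1],[0,0,0,0,0,0,1],[0,0,0,0,0,0,1]]'| head -1; python3 st.py
```

```text
clock: 21.75
t 21.75 r 0.0409 beta 91.14 tool xy mm [ -0.8 -40.9] z 0.166 Ftool [-2.7 -0.1] Fz 10.0 grip 0.0202 63.3 rpy [ 3.141 -0.     1.453]
clock: 22.25
clock: 22.75
t 22.75 r 0.0423 beta 1.11 tool xy mm [42.3 -0.8] z 0.1661 Ftool [-2.  -2.7] Fz 5.7 grip 0.0197 63.1 rpy [-3.141  0.     1.455]
clock: 23.25
t 23.25 r 0.0409 beta 86.0 tool xy mm [  2.9 -40.8] z 0.1659 Ftool [-3.2  0.3] Fz 11.8 grip 0.0203 63.6 rpy [ 3.141e+00 -1.000e-03  1.453e+00]
```

```bash
python3 -m inch '[[-0.0026,0,0,0,0,0,1],[0,0,0,0,0,0,1],[0,0,0,0,0,0,1],[0,0,0,0,0,0,1],[0,0,0,0,0,0,1]]'| head -1; python3 st.py
python3 - <<'E'
from h import *
save("wrist","fw.png");save("side","fs.png")
a=cv2.imread("pics/fw.png")[100:400,120:520];b=cv2.imread("pics/fs.png")[100:300,220:420]
cv2.imwrite("pics/fin.png",np.hstack([a,cv2.resize(b,(300,300))]))
E
```

```text
clock: 23.75
t 23.75 r 0.0409 beta 88.12 tool xy mm [  1.3 -40.9] z 0.1659 Ftool [-0.7 -1.7] Fz 12.1 grip 0.0201 63.7 rpy [ 3.141e+00 -1.000e-03  1.454e+00]
```

View pics/fin.png

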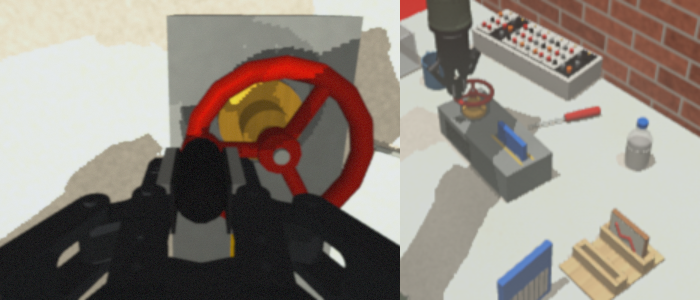

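The final view shows the black handle still between the pads, at crop (203,180), the panel upright in the box, and the board still in the rack. One last fine trim of about 1 mm to match the stop bearing.

```bash
python3 -m inch '[[-0.0013,0,0,0,0,0,1],[0,0,0,0,0,0,1],[0,0,0,0,0,0,1],[0,0,0,0,0,0,1],[0,0,0,0,0,0,1]]'| head -1; python3 st.py
```

```text
clock: 24.35
t 24.35 r 0.0409 beta 89.5 tool xy mm [  0.4 -40.9] z 0.1659 Ftool [ 2.2 -1.3] Fz 11.1 grip 0.0202 63.7 rpy [ 3.141e+00 -2.000e-03  1.455e+00]
```

```bash
python3 -c "
from workcell import bot; print(bot.job_done())"
```

```text
the job is handed in; nothing more can be done
None
```

I put the blue filter panel fully home and upright in the extractor slot, closed the valve clockwise to its stop and backed it off two full turns (to within about half a degree by arm position). I handed the job in at about 24 s with the gripper still holding the black handle.

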